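Home the lapping-machine spindle and hold its backing plate over the screw holes

TASK

Fit-up on the bench lapping machine: first turn the spindle hub by hand until its trigger screw faces the home sensor block, and leave it there. Then pick up the round backing plate by its nut and hold it level over the hub, its four holes lined up over the hub's four threaded holes (any quarter turn will do) and its underside about a centimetre above the hub, never touching the machine with it, so that I can start the screws. Finish while still holding the plate hovering there; do not set it down or let go, and leave the glasses, felt wheel and screw tray where they are.

Things in the scene. Friction and masses are not known exactly. Their poses are not given: they have to be found in the camera images.
- machine: Bench lapping machine, fixed: grey box 300 (x) x 280 (y) mm, deck 105 mm high with a 16 mm drip-pan lip round it. Origin: centre of its underside on the bench, z up. On that vertical axis: a bearing housing (104 mm across, top 118 mm above the bench) carrying the spindle hub. Control panel on its -x side, home sensor on the -y side of the hub.
- hub (a joint): Angle of the spindle hub (rad) about the vertical axis, positive counter-clockwise seen from above; 0 = trigger screw faces the home sensor exactly. It starts some 0.5 to 1.4 rad on the positive side. The hub turns freely both ways with a light drag of about 0.12 N m and stays where it is left.
- hub_face (a point): Centre of the hub's flat top, 172 mm above the bench. The hub is an upright steel cylinder 66 mm in diameter, 54 mm tall, bare all round over its top 30 mm. Axes turn with it: z up, x towards the trigger screw. Four dark M8 threaded holes in the top, 25 mm from the centre, at 45, 135, 225 and 315 degrees from x.
- trigger_screw (a point): Outer end of the trigger screw's head: a round steel head 12 mm in diameter that stands 8 mm out of the hub's side, low down (42 mm under the hub's top face). A short dark line engraved in the top face, at its rim, lies straight above it.
- sensor_face (a point): Centre of the sensing face of the home sensor, a black block 22 mm wide, 40 mm long and 24 mm tall (top 142 mm above the bench) on a small steel bracket. Its face looks at the hub's axis from 45 mm away, on the machine's -y side, 130 mm above the bench.
- plate: Loose aluminium disc flat on the bench, 150 mm dia, 8 mm thick, about 0.5 kg, balanced. Origin: centre of underside, z up. Four 11 mm holes 25 mm from centre at 45, 135, 225, 315 deg from its x axis. Fixed at its centre: hex nut 24 mm across flats, 8 to 32 mm above the underside (flats face +x, -x and every 60 deg on), and a 16 mm stud up to 60 mm above the underside.
- screw_tray: Bystander: small open steel tray 80 x 66 mm, 18 mm high, with four screws, beside the plate on the bench. Origin: centre of its underside. Leave alone.
- felt_wheel: Bystander: grey felt polishing wheel, 125 mm in diameter, 22 mm thick, lying flat. Origin: centre of its underside. Leave alone.
- safety_glasses: Bystander: safety glasses, about 130 mm wide and 46 mm high. Origin: under the bridge, on the bench. Leave alone.

How it is judged:
By the outcome, as a careful person would: the job done as asked, in the order asked, and still so for the second after the job is handed in, while the arm keeps its last pose, push and grip.
It also fails if it takes over 64 s, if anything falls off the work surface, if the arm or the gripper's body presses on something with over 40 N, if the wrist force passes 120 N, or if a joint passes its speed limit or range.

ROBOT

A 6-joint arm with a two-finger parallel gripper is mounted at the origin on the work surface. World frame = base frame: x ahead of the robot, y to its left, z up, the work surface at z = 0. Lengths are in m, angles in rad, forces in N, time in s.
With the tool pointing down it reaches from about 0.35 to 0.975 m from the base axis. Payload 4.9 kg.
Tool frame: the origin (TCP) lies between the finger pads; the fingertips stand 14 mm ahead of it and the grasp point (between the pads) lies 5 mm behind it (manip.tcp_to_tips is the distance from the TCP to the fingertips, in m); z points along the fingers, y is the line along which they close (so a half turn about z gives the same grasp; the last joint's range is limited). The gripper opens to 85 mm and grips with 20 to 120 N. Pads are 22 mm wide; open, the fingers measure 114 mm over their backs; the gripper's body (76 mm by 85 mm) begins 54 mm behind the grasp point. The pads swing forward as they close: fully open they stand 13 mm farther back than shut.
Start: joints at [1.084, 0.053, 1.613, -0, 1.476, -0.119], TCP at [0.225, 0.583, 0.245] pointing down, gripper open.
Joint ranges: [-3.01, 3.01], [-1.01, 2.22], [0.06, 2.58], [-1.02, 4.17], [0.09, 2.62], [-3.14, 3.14]. Speed limits (rad/s): [2.57, 2.57, 3.14, 3.14, 3.14, 3.14].

INTERFACE

Orientations are given as a unit quaternion [w, x, y, z].
In Python, from plant import manip gives the robot as it stands.
- The arm moves only by the tool servo_tool, never from a script. Its argument "moves" is a list that holds one entry, the list of rows, each a list of 7 numbers: the shift along the tool's x, y, z in mm, then the turn, a rotation vector about the tool's x, y, z in degrees, then the finger opening in mm, from 0 to 85.4. In form: [[[x, y, z, ax, ay, az, fingers], ...]]. A call has 1 to 12 rows; each row shifts and turns the commanded pose from where the row before left it, along the tool's axes as they then stand; what a row does not reach is not made up. A row lasts 1/8 s, in which the tool goes at most 62.5 mm and 10.7 degrees, less where a joint would pass 70% of its speed; a pose out of reach is approached as far as the arm can. A call with a gripper value outside its range is refused whole. The fingers move at their own pace and stop on an object; the grip force is fixed at half the most. Time passes only in rows, so rows that do not move let the fingers close. It gives the time, the measured TCP pose, the force, the opening and the grip force at its end, in the units of the state.
- manip.state(): the state, without advancing time (a new reading comes with each control period).
- manip.grab_frame(name): name is "side" or "top"; returns a dict with "image" (480x640x3 uint8, blue, green, red), "mtx" (3x3 intrinsics, pixels), "eye" and "rotation" of the camera in the world. Camera axes: x right, y down, z forward; pixel columns grow to the right and rows downward; lengths in m; the calibration is good to about 2 mm. A picture is of the moment at which its call begins. There is no depth.
- manip.job_done(): hands the job in; it is judged then, once.
The state is a dict: "time": time; "joint_pos": joint angles; "joint_vel": joint speeds; "joint_efforts": joint torques, N m; "tool_pos": TCP position; "tool_rot": TCP orientation; "contact_force": force on the tool from outside, world axes, zero at the start; "ft_torque": the same for the moment, N m; "gripper_width": opening from 0.0 (shut) to 1.0 (fully open); "grasp_force": force on a finger pad.
Only numpy, scipy, OpenCV 4.12 (cv2) and the standard library are available. Lean on these libraries where they do the work, as an engineer would, in place of code of your own. Each camera call takes 0.05 s, during which the arm holds its last target. There are 200 camera calls.

## Working session

There is one attempt and no reset: what is moved stays moved. The work goes in short steps, Python scripts to look and compute and a tool call to move; the robot and the scene stay as the last step left them, time stands still between calls to the robot, and variables do not carry over. Pictures are saved under pics/ and viewed, at most 10 in all, crops included, and the job is handed in when it is done.

Besides the shell and the picture viewer there is one more tool, called as name(argument=value, ...), one argument or row to a line, values as JSON. servo_tool: Moves the arm, as the interface text tells. Its arguments: {"type":"object","properties":{"moves":{"type":"array"}},"required":["moves"]}

```bash
mkdir -p pics
cat > h.py <<'E'
import numpy as np, cv2
from plant import manip
def grab(n,f=None):
    d=manip.grab_frame(n)
    if f: cv2.imwrite(f,d["image"])
    return d
def px2w(d,u,v,z):
    r=np.array(d["rotation"])@np.linalg.inv(d["mtx"])@np.array([u,v,1.]);e=np.array(d["eye"])
    return e+r*(z-e[2])/r[2]
def w2px(d,p):
    c=np.array(d["rotation"]).T@(np.array(p,float)-np.array(d["eye"]));q=np.array(d["mtx"])@c
    return q[:2]/q[2]
E
python3 - <<'E'
from h import *
for n in("top","side"):
    d=grab(n,f"pics/{n}0.png"); print(n,d["eye"],np.round(d["rotation"],3).tolist(),np.array(d["mtx"]).tolist())
    np.savez(f"pics/{n}0.npz",**{k:np.array(d[k]) for k in d})
s=manip.state();print(s)
E
```

```text
top [ 0.44629423 -0.0553621   1.07780231] [-0.067, 0.71, -0.699, 0.058] [[556.5801492915555, 0.0, 330.779885516272], [0.0, 556.5801492915555, 229.1183161640984], [0.0, 0.0, 1.0]]
side [ 0.06660539 -0.54774048  1.00692808] [-0.319, 0.851, -0.391, 0.145] [[603.7241283566244, 0.0, 322.80718390303963], [0.0, 603.7241283566244, 241.76846529483672], [0.0, 0.0, 1.0]]
{'time': 0.1, 'joint_pos': array([ 1.08396595e+00,  5.33066245e-02,  1.61420673e+00,  2.83281896e-05,
        1.47600363e+00, -1.18990239e-01]), 'joint_vel': array([ 1.51107683e-03, -1.75297252e-03, -4.31684876e-03, -6.81854972e-05,
        2.28271136e-03, -1.30449114e-04]), 'joint_efforts': array([ 4.33421146e-04, -3.94904995e+01, -3.71362782e+01, -1.48501226e-04,
        3.90341738e-03, -1.83530801e-05]), 'tool_pos': array([0.22447432, 0.58269936, 0.24414626]), 'tool_rot': array([-3.00470000e-04,  1.82886169e-01,  9.83133624e-01, -9.14152779e-04]), 'contact_force': array([ 0.21894047, -0.39791723,  0.51053011]), 'ft_torque': array([-0.0010221 , -0.02979873, -0.05221336]), 'grasp_force': 0.0, 'gripper_width': 0.9988238584544813}
```

View pics/top0.png

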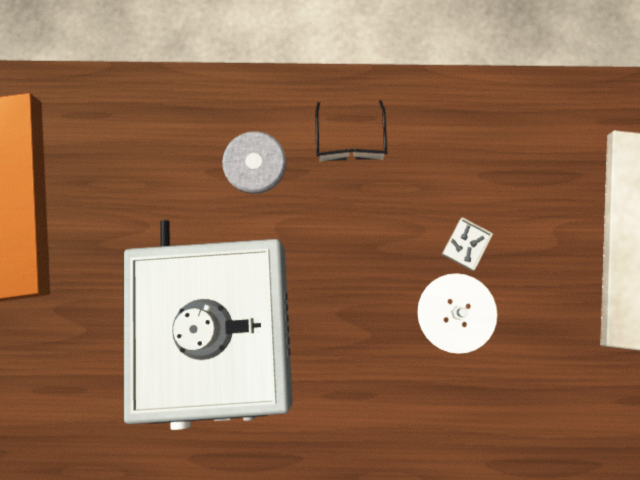

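View pics/side0.png

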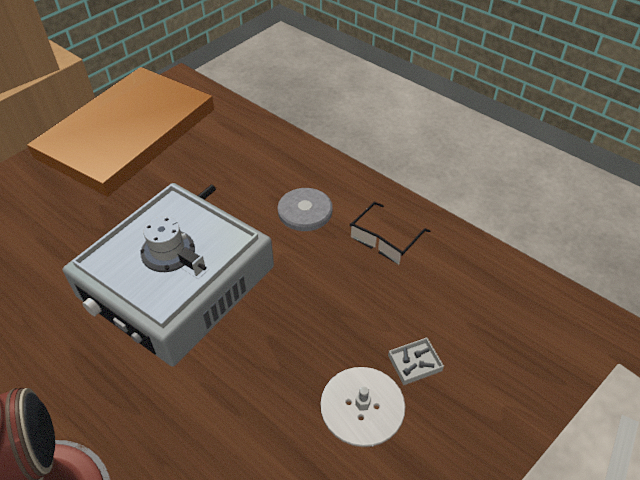

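The top view shows the hub at about (194,330), the sensor block at (238,326), and the plate at (457,313) with the tray above it. The glasses and felt wheel are farther out. Next I'll enlarge the hub and the plate.

Run:
```python
from h import *
t=np.load("pics/top0.npz");s=np.load("pics/side0.npz")
def c(d,u,v,w,h,W,H): return cv2.resize(d["image"][v:v+h,u:u+w],(W,H),interpolation=cv2.INTER_CUBIC)
a=np.hstack([c(t,165,293,100,75,400,300),c(t,410,268,100,75,400,300)])
b=np.hstack([c(s,130,205,100,75,400,300),c(s,315,362,100,75,400,300)])
cv2.imwrite("pics/z.png",np.vstack([a,b]))
for u,v in((124,249),(281,240),(291,410),(125,423)): print(px2w(t,u,v,.11))
print("hub",px2w(t,194,329.5,.172),px2w(s,161.5,229,.172),"plate",px2w(t,457,313.5,.008),px2w(s,363,405.5,.008))
```

```text
Traceback (most recent call last):
  File "h.py", line 8, in px2w
    r=np.array(d["rotation"])@np.linalg.inv(d["mtx"])@np.array([u,v,1.]);e=np.array(d["eye"])
      ~~~~~~~~~~~~~~~~~~~~~~~^~~~~~~~~~~~~~~~~~~~~~~~
ValueError: matmul: Input operand 1 has a mismatch in its core dimension 0, with gufunc signature (n?,k),(k,m?)->(n?,m?) (size 3 is different from 4)
```

View pics/z.png

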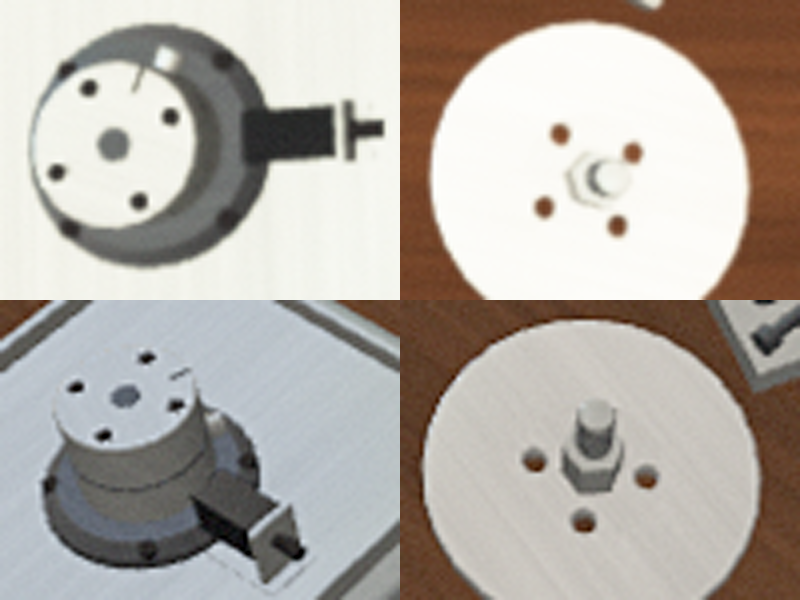

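The crop shows clear holes. Top hub holes, in zoom pixels: (89,88), (170,117), (57,172), (139,202). The index line is at (139,79) and the sensor block runs (243,137)→(335,132). Plate holes: (560,133), (633,152), (544,207), (618,226). The camera rotation is a quaternion, so I'll fix the helper.

```bash
sed -i 's/np.array(d\["rotation"\])/R(d)/; 2a from scipy.spatial.transform import Rotation as Ro\ndef R(d):\n    q=np.array(d["rotation"]); return q if q.shape==(3,3) else Ro.from_quat(np.roll(q,-1)).as_matrix()' h.py
cat > m.py <<'E'
from h import *
t=np.load("pics/top0.npz");s=np.load("pics/side0.npz")
def Z(d,x,y,u0,v0,z,ox=0,oy=0): return px2w(d,(x-ox+.5)/4-.5+u0,(y-oy+.5)/4-.5+v0,z)[:2]
def quad(P):
    P=np.array(P);c=P.mean(0);q=P-c;r=np.hypot(*q.T);a=np.degrees(np.arctan2(q[:,1],q[:,0]))
    return np.round(c,4),np.round(r,4),np.round(a,1), np.round(np.degrees(np.angle(np.mean(np.exp(4j*np.radians(a)))))/4,1)
P=[Z(t,*p,165,293,.172) for p in((89,88),(170,117),(57,172),(139,202))];print("hub top",quad(P))
c=np.mean(P,0)
m=Z(t,139,79,165,293,.172)-c;print("mark",np.hypot(*m),np.degrees(np.arctan2(m[1],m[0])))
m=Z(t,167,58,165,293,.13)-c;print("screw",np.hypot(*m),np.degrees(np.arctan2(m[1],m[0])))
P=[Z(s,*p,130,205,.172,0,300) for p in((147,357),(76,387),(176,405),(104,435))];print("hub side",quad(P))
for q in((243,112),(244,162),(335,106),(334,157)):
    m=Z(t,*q,165,293,.142)-c;print("sens",m)
print("plate top",quad([Z(t,*p,410,268,.008,400) for p in((560,133),(633,152),(544,207),(618,226))]),px2w(t,457,313.5,.008))
print("nut side",Z(s,597,408,315,362,.06,400,300), "nut top",Z(t,613,178,410,268,.06,400))
print([np.round(px2w(t,u,v,.115),3) for u,v in((124,249),(281,240),(289,412),(125,423))])
print("tray",[np.round(px2w(t,u,v,.018),3)[:2] for u,v in((463,218),(492,235),(473,270),(443,256))])
E
python3 m.py
```

```text
hub top (array([0.4415, 0.1758]), array([0.025 , 0.0248, 0.0248, 0.0252]), array([  27. ,  -62.9,  116.8, -152.9]), np.float64(27.0))
mark 0.027599029999409202 -18.268767089117045
screw 0.03745064962553782 -15.00256863591358
hub side (array([0.4439, 0.1772]), array([0.0254, 0.025 , 0.0251, 0.0251]), array([  27.8,  117.8,  -62.9, -152.6]), np.float64(27.5))
sens [ 0.01406569 -0.04541053]
sens [-0.00634447 -0.04684577]
sens [ 0.01715964 -0.08360736]
sens [-0.00368373 -0.08408237]
plate top (array([ 0.4794, -0.2821]), array([0.0253, 0.025 , 0.0252, 0.0253]), array([  31.3,  -58.1,  121.8, -148.4]), np.float64(31.6)) [ 0.47746106 -0.28245775  0.008     ]
nut side [ 0.48231107 -0.28102935] nut top [ 0.4785754  -0.28205192]
[array([0.577, 0.32 , 0.115]), array([0.597, 0.045, 0.115]), array([0.308, 0.022, 0.115]), array([0.285, 0.294, 0.115])]
tray [array([ 0.66 , -0.296]), array([ 0.628, -0.351]), array([ 0.56 , -0.313]), array([ 0.586, -0.256])]
```

Both cameras agree on the layout:

| Item | Estimate |
|---|---|
| Hub centre | ≈ (0.4427, 0.1765) |
| Trigger screw direction | −18° |
| Sensor direction | ≈ −85.5° |
| Hub turn needed | ≈ 67° clockwise |
| Plate centre | ≈ (0.480, −0.282) |
| Plate hole pattern | ≈ 31.6° |

I'll move over the hub.

```bash
cat >> h.py <<'E'
def st():
    s=manip.state(); s["M"]=Ro.from_quat(np.roll(s["tool_rot"],-1)).as_matrix(); return s
def to(p):
    s=st();y=s["M"][:,1]
    print("t",round(s["time"],2),"pos",np.round(s["tool_pos"],4),"yang",round(np.degrees(np.arctan2(y[1],y[0])),2),"tilt",np.round(s["M"][:2,2],4),"F",np.round(s["contact_force"],1),"T",np.round(s["ft_torque"],2),"w",round(s["gripper_width"]*85.4,1),"g",round(float(s["grasp_force"]),1),"j",np.round(s["joint_pos"],2))
    if p is not None: print("mm",np.round(s["M"].T@(np.array(p)-s["tool_pos"])*1000,1))
E
python3 -c "
from h import *
print(manip.tcp_to_tips);to([.4427,.1765,.245])"
```

```text
0.014
t 0.1 pos [0.2245 0.5827 0.2441] yang 68.92 tilt [-0.0009 -0.0017] F [ 0.2 -0.4  0.5] T [-0.   -0.03 -0.05] w 85.3 g 0.0 j [ 1.08  0.05  1.61  0.    1.48 -0.12]
mm [-349.7 -300.6   -0.4]
```

servo_tool(
  moves=[
    [[-35,-30,0,0,0,0,85],[-35,-30,0,0,0,0,85],[-35,-30,0,0,0,0,85],[-35,-30,0,0,0,0,85],[-35,-30,0,0,0,0,85],[-35,-30,0,0,0,0,85],[-35,-30,0,0,0,0,85],[-35,-30,0,0,0,0,85],[-35,-30,0,0,0,0,85],[-35,-30,0,0,0,0,85],[0,0,0,0,0,0,85]],
  ],
)

```text
time: 1.48
tool_pos: [0.4442, 0.1752, 0.2448]
tool_rot: [-0.0, 0.185, 0.983, -0.0]
contact_force: [-0.2, 0.9, 0.4]
gripper_width: 0.998
grasp_force: 0.0
```

```bash
python3 -c "
from h import *
to([.4427,.1765,.166])
a=grab('top')['image'][250:400,110:310];b=grab('side')['image'][130:280,80:280]
cv2.imwrite('pics/c1.png',np.hstack([cv2.resize(x,(400,300),interpolation=cv2.INTER_CUBIC) for x in(a,b)]))"
```

```text
t 1.48 pos [0.4442 0.1752 0.2448] yang 68.66 tilt [-0.0007 -0.0005] F [-0.2  0.9  0.4] T [ 0.01  0.01 -0.04] w 85.2 g 0.0 j [ 0.22 -0.31  1.94 -0.    1.51 -0.98]
mm [ 1.8  0.7 78.8]
```

View pics/c1.png

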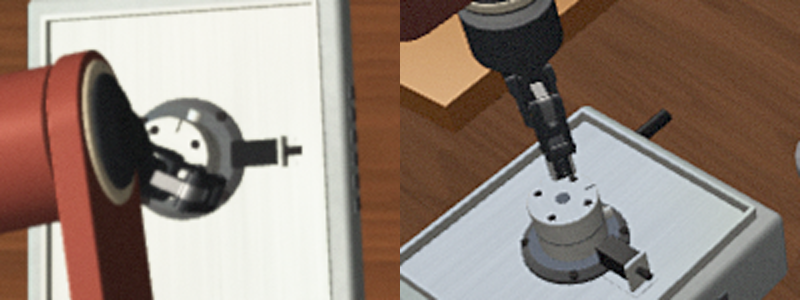

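The side view shows the open fingers above the hub, with nothing else near. Descend, then grip.

servo_tool(
  moves=[
    [[2,1,25,0,0,0,85],[0,0,25,0,0,0,85],[0,0,18,0,0,0,85],[0,0,10,0,0,0,85],[0,0,0,0,0,0,85]],
  ],
)

```text
time: 2.2
tool_pos: [0.4415, 0.1793, 0.1667]
tool_rot: [-0.001, 0.183, 0.983, -0.0]
contact_force: [-1.2, -0.5, -0.1]
gripper_width: 0.996
grasp_force: 0.0
```

servo_tool(
  moves=[
    [[0,0,0,0,0,0,70],[0,0,0,0,0,0,66],[0,0,0,0,0,0,60],[0,0,0,0,0,0,60]],
  ],
)

```text
time: 2.7
tool_pos: [0.4418, 0.1768, 0.1696]
tool_rot: [-0.0, 0.183, 0.983, -0.003]
contact_force: [-8.2, -11.1, 10.0]
gripper_width: 0.745
grasp_force: 64.6
```

```bash
python3 -c "
from h import *
to([.4427,.1765,.166])"
```

```text
t 2.7 pos [0.4418 0.1768 0.1696] yang 68.92 tilt [-0.0015 -0.0061] F [ -8.2 -11.1  10. ] T [-1.64  1.26  0.11] w 63.7 g 64.6 j [ 0.23 -0.25  2.03 -0.01  1.37 -0.97]
mm [-1.   0.1  3.6]
```

servo_tool(
  moves=[
    [[0,0,0,0,0,4,60],[0,0,0,0,0,8,60],[0,0,0,0,0,8,60],[0,0,0,0,0,8,60],[0,0,0,0,0,8,60],[0,0,0,0,0,8,60],[0,0,0,0,0,8,60],[0,0,0,0,0,8,60],[0,0,0,0,0,5,60],[0,0,0,0,0,2.5,60],[0,0,0,0,0,0,60]],
  ],
)

```text
time: 4.08
tool_pos: [0.4419, 0.1769, 0.1696]
tool_rot: [0.001, 0.699, 0.715, -0.003]
contact_force: [-5.2, -11.0, 10.4]
gripper_width: 0.745
grasp_force: 64.6
```

```bash
python3 -c "
from h import *
to([.4427,.1765,.245])"
```

```text
t 4.08 pos [0.4419 0.1769 0.1696] yang 1.37 tilt [-0.0015 -0.0057] F [ -5.2 -11.   10.4] T [-1.63  1.45 -0.15] w 63.6 g 64.6 j [ 0.23 -0.25  2.03 -0.01  1.37  0.2 ]
mm [ -0.8   0.7 -75.4]
```

The hub turned 67.5°, and gripping it puts its axis at about (0.4419, 0.1769). Now release, lift, move towards the plate and look.

servo_tool(
  moves=[
    [[0,0,0,0,0,0,72],[0,0,0,0,0,0,85],[0,0,0,0,0,0,85],[0,0,-20,0,0,0,85],[0,0,-45,0,0,0,85],[0,0,-30,0,0,0,85],[50,0,0,0,0,0,85],[50,0,0,0,0,0,85],[50,0,0,0,0,0,85],[50,0,0,0,0,0,85],[50,0,0,0,0,0,85],[0,0,0,0,0,0,85]],
  ],
)

```text
time: 5.58
tool_pos: [0.4349, 0.4317, 0.2616]
tool_rot: [-0.0, 0.697, 0.717, -0.0]
contact_force: [-0.4, -0.9, -0.0]
gripper_width: 0.997
grasp_force: 0.0
```

```bash
python3 -c "
from h import *
to([.480,-.282,.25])
o=[]
for n,(u,v) in dict(top=(165,293),side=(130,205)).items():
    d=grab(n);np.savez(f'pics/{n}1.npz',**{k:np.array(d[k]) for k in d})
    o.append(cv2.resize(d['image'][v:v+75,u:u+100],(400,300),interpolation=cv2.INTER_CUBIC))
cv2.imwrite('pics/c2.png',np.hstack(o))"
```

```text
t 5.58 pos [0.4349 0.4317 0.2616] yang 1.65 tilt [-0.0009  0.    ] F [-0.4 -0.9 -0. ] T [ 0.06 -0.02  0.  ] w 85.1 g 0.0 j [0.66 0.02 1.62 0.   1.5  0.63]
mm [-714.7   24.5   11.6]
```

View pics/c2.png

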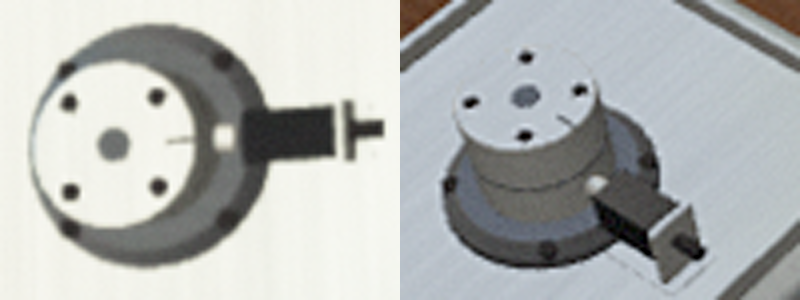

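The screw now faces the sensor in both views (top view: screw (224,137), block face (243,137)). I moved +y by mistake, but nothing is there. Checking the angle numerically.

```bash
cat > m2.py <<'E'
import sys,io,contextlib
with contextlib.redirect_stdout(io.StringIO()): from m import *
t=np.load("pics/top1.npz");s=np.load("pics/side1.npz")
P=[Z(t,*p,165,293,.172) for p in((69,102),(156,97),(71,192),(159,187))];print(quad(P));c=np.mean(P,0)
Q=[Z(s,*p,130,205,.172,400,0) for p in((526,57),(471,102),(580,90),(525,135))];print(quad(Q));cs=np.mean(Q,0)
B=[Z(t,*q,165,293,.142) for q in((243,112),(244,162),(335,106),(334,157))]
b=np.mean(B,0)-c;print("block",np.degrees(np.arctan2(b[1],b[0])))
ang=lambda v:np.round(np.degrees(np.arctan2(v[1],v[0])),2)
w=lambda d,u,v,z:px2w(d,u,v,z)[:2]
# machine outer/inner edges via line fits on deck lip
im=t["image"];g=cv2.cvtColor(im,cv2.COLOR_BGR2GRAY)
L=cv2.createLineSegmentDetector().detect(g)[0][:,0]
for l in L:
    if np.hypot(l[2]-l[0],l[3]-l[1])>80 and 110<l[0]<300 and 110<l[2]<300: print(np.round(l),ang(w(t,*l[2:],.121)-w(t,*l[:2],.121))%90)
E
python3 m2.py
```

```text
(array([0.4416, 0.1758]), array([0.0252, 0.0248, 0.0249, 0.0253]), array([  49.2,  -39.9,  139.9, -130.7]), np.float64(-40.4))
(array([0.4438, 0.1773]), array([0.0251, 0.0251, 0.0251, 0.0248]), array([  50.2,  139.7,  -41.1, -129.9]), np.float64(-40.3))
block -85.42589209042143
[276. 239. 126. 249.] 4.700000000000003
[135. 261. 136. 408.] 4.699999999999989
[123. 251. 123. 421.] 4.639999999999986
[133. 408. 132. 261.] 4.73
[125. 422. 285. 411.] 4.780000000000001
[271. 402. 134. 411.] 4.590000000000003
[134. 259. 263. 250.] 4.819999999999993
[286. 411. 278. 242.] 4.54
[274. 404. 267. 248.] 4.68
[266. 252. 137. 261.] 4.730000000000004
[270. 251. 277. 401.] 4.689999999999998
[138. 408. 272. 399.] 4.670000000000002
[131. 414. 273. 404.] 4.719999999999999
[129. 259. 129. 372.] 4.639999999999986
```

The hub is at −85.35° against the sensor and machine at −85.3°, so it is done. Now I need the nut orientation, which has two candidates.

Run:
```python
from h import *
rows=[]
for n,(u,v),c in(("top",(440,295),(.4794,-.2821)),("side",(343,382),(.4823,-.2810))):
    d=np.load(f"pics/{n}1.npz");k=10
    b=cv2.resize(d["image"][v:v+30,u:u+40],(400,300),interpolation=cv2.INTER_CUBIC);o=[]
    for a,col in((31.6-45,(0,0,255)),(31.6+45,(255,0,0))):
        i=b.copy()
        for z in(.032,.008):
            P=[(w2px(d,(c[0]+.01386*np.cos(t),c[1]+.01386*np.sin(t),z))-(u,v)+.5)*k for t in np.radians(a+30+60*np.arange(6))]
            cv2.polylines(i,[np.int32(P)],True,col,1)
        o.append(i)
    rows.append(np.hstack(o))
cv2.imwrite("pics/nut.png",np.vstack(rows))
```

```text
(no output)
```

View pics/nut.png

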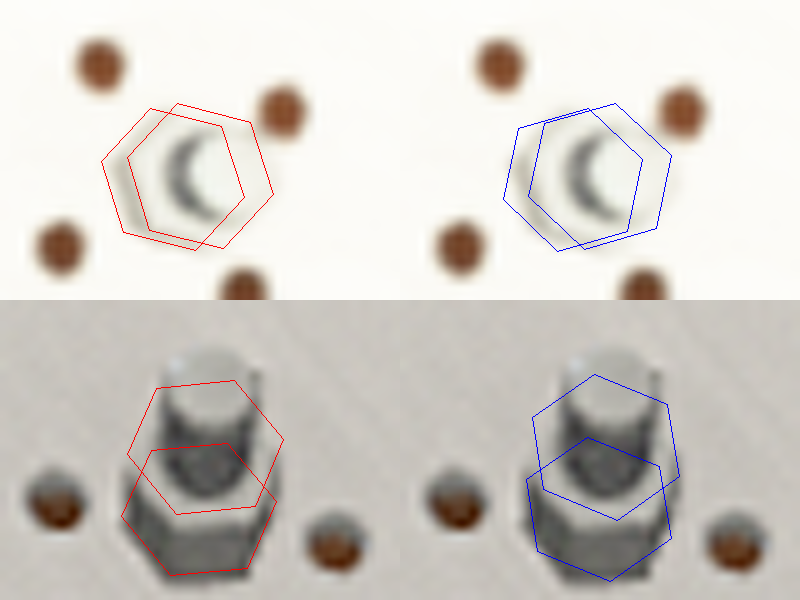

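The red hypothesis fits, with a flat facing the side camera and visible faces matching. The flat normals are at −13.4° + 60k, so I'll close along −13.4°. The plate centre, corrected with the gripped hub position, is (0.480, −0.2812).

servo_tool(
  moves=[
    [[-40,2,0,0,0,0,85],[-60,2,0,0,0,0,85],[-60,2,0,0,0,0,85],[-60,2,0,0,0,0,85],[-60,2,0,0,0,0,85],[-60,2,0,0,0,0,85],[-60,2,0,0,0,0,85],[-60,2,0,0,0,0,70],[-60,2,0,0,0,0,60],[-60,2,0,0,0,0,50],[-60,2,0,0,0,0,42],[-60,2,0,0,0,0,42]],
  ],
)

```text
time: 7.18
tool_pos: [0.4758, -0.2729, 0.2628]
tool_rot: [0.001, 0.699, 0.715, 0.0]
contact_force: [0.9, 0.6, 0.9]
gripper_width: 0.492
grasp_force: 0.0
```

servo_tool(
  moves=[
    [[-14,0,0,0,0,7.5,42],[0,0,40,0,0,7.5,42],[0,0,40,0,0,0,42],[0,0,20,0,0,0,42],[0,0,0,0,0,0,42],[0,0,0,0,0,0,42]],
  ],
)

```text
time: 7.92
tool_pos: [0.4782, -0.285, 0.1643]
tool_rot: [0.002, 0.786, 0.619, 0.0]
contact_force: [-0.0, -0.6, 0.7]
gripper_width: 0.49
grasp_force: 0.0
```

```bash
python3 -c "
from h import *
to([.480,-.2812,.050])"
```

```text
t 7.92 pos [ 0.4782 -0.285   0.1643] yang -13.58 tilt [ 0.0025 -0.002 ] F [-0.  -0.6  0.7] T [-0.01 -0.01 -0.04] w 41.9 g 0.0 j [-0.67 -0.05  1.85 -0.    1.33 -0.43]
mm [  4.2   0.5 114.3]
```

servo_tool(
  moves=[
    [[4,0.5,30,0,0,0.2,42],[0,0,40,0,0,0,42],[0,0,28,0,0,0,42],[0,0,16,0,0,0,42],[0,0,0,0,0,0,42],[0,0,0,0,0,0,42]],
  ],
)

```text
time: 8.68
tool_pos: [0.4801, -0.2813, 0.0502]
tool_rot: [0.002, 0.787, 0.617, 0.0]
contact_force: [0.4, -0.0, -0.4]
gripper_width: 0.492
grasp_force: 0.0
```

```bash
python3 -c "
from h import *
to([.480,-.2812,.030])
a=grab('top')['image'][268:358,397:517];b=grab('side')['image'][330:450,285:445]
cv2.imwrite('pics/c3.png',np.hstack([cv2.resize(x,(400,300),interpolation=cv2.INTER_CUBIC) for x in(a,b)]))"
```

```text
t 8.68 pos [ 0.4801 -0.2813  0.0502] yang -13.77 tilt [ 0.0025 -0.002 ] F [ 0.4 -0.  -0.4] T [0.   0.07 0.01] w 42.0 g 0.0 j [-0.66  0.09  1.92  0.    1.13 -0.42]
mm [ 0.1 -0.2 20.2]
```

View pics/c3.png

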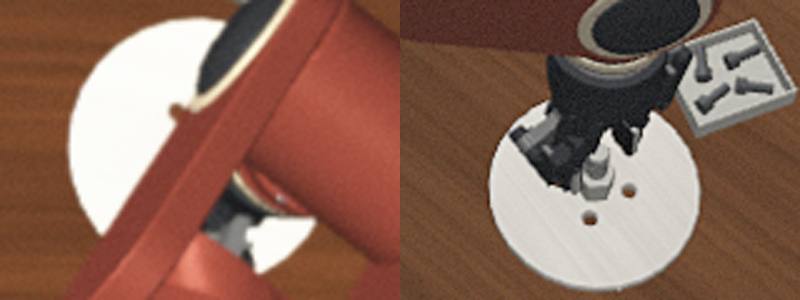

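The fingers straddle the stud at (597,165), clear of the tray. Lower gently.

servo_tool(
  moves=[
    [[0,0,8,0,0,-0.3,42],[0,0,7,0,0,0,42],[0,0,0,0,0,0,42]],
  ],
)

```text
time: 9.15
tool_pos: [0.4782, -0.2799, 0.0321]
tool_rot: [-0.001, 0.785, 0.619, -0.0]
contact_force: [0.5, -0.3, 0.2]
gripper_width: 0.496
grasp_force: 0.0
```

servo_tool(
  moves=[
    [[0,0,3,0,0,0,36],[0,0,3,0,0,0,32],[0,0,0,0,0,0,32]],
  ],
)

```text
time: 9.52
tool_pos: [0.4787, -0.2803, 0.027]
tool_rot: [-0.0, 0.785, 0.619, -0.0]
contact_force: [-0.3, -0.3, -0.6]
gripper_width: 0.379
grasp_force: 0.0
```

servo_tool(
  moves=[
    [[0,0,0,0,0,0,26],[0,0,0,0,0,0,20],[0,0,0,0,0,0,15],[0,0,0,0,0,0,15],[0,0,0,0,0,0,15]],
  ],
)

```text
time: 10.15
tool_pos: [0.4792, -0.2806, 0.0277]
tool_rot: [0.0, 0.785, 0.619, 0.0]
contact_force: [0.4, 1.3, 3.5]
gripper_width: 0.267
grasp_force: 60.0
```

```bash
python3 -c "
from h import *
to([.480,-.2812,.23])"
```

```text
t 10.15 pos [ 0.4792 -0.2806  0.0277] yang -13.47 tilt [ 0.0005 -0.0003] F [0.4 1.3 3.5] T [ 0.14  0.05 -0.05] w 22.8 g 60.0 j [-0.66  0.13  1.93  0.    1.09 -0.43]
mm [  -0.4    1.1 -202.3]
```

The grip is on the flats (22.8 mm, 60 N). Lift.

servo_tool(
  moves=[
    [[0,0,-5,0,0,0,15],[0,0,-15,0,0,0,15],[0,0,-30,0,0,0,15],[0,0,-35,0,0,0,15],[0,0,-35,0,0,0,15],[0,0,-35,0,0,0,15],[0,0,-35,0,0,0,15],[0,0,-25,0,0,0,15],[0,0,-12,0,0,-3,15],[0,0,0,0,0,-6,15],[0,0,0,0,0,-6,15],[0,0,0,0,0,-3,15]],
  ],
)

```text
time: 11.65
tool_pos: [0.4784, -0.2801, 0.2544]
tool_rot: [-0.0, 0.678, 0.735, -0.0]
contact_force: [-0.1, 0.5, -3.8]
gripper_width: 0.263
grasp_force: 59.3
```

```bash
python3 -c "
from h import *
to([.4419,.1769,.25])"
```

```text
t 11.65 pos [ 0.4784 -0.2801  0.2544] yang 4.64 tilt [-0.0006  0.0003] F [-0.1  0.5 -3.8] T [ 0.03 -0.    0.  ] w 22.4 g 59.3 j [-0.66 -0.12  1.77 -0.    1.5  -0.74]
mm [458.5   0.6   4.5]
```

servo_tool(
  moves=[
    [[20,0,0,0,0,0,15],[40,0,0,0,0,0,15],[50,0,0,0,0,0,15],[50,0,0,0,0,0,15],[50,0,0,0,0,0,15],[50,0,0,0,0,0,15],[50,0,0,0,0,0,15],[50,0,0,0,0,0,15],[45,0,0,0,0,0,15],[35,0,0,0,0,0,15],[18,0,0,0,0,0,15],[0,0,0,0,0,0,15]],
  ],
)

```text
time: 13.15
tool_pos: [0.4415, 0.1775, 0.2543]
tool_rot: [-0.0, 0.678, 0.735, -0.0]
contact_force: [-0.2, -0.2, -3.9]
gripper_width: 0.262
grasp_force: 59.3
```

servo_tool(
  moves=[
    [[0,0,10,0,0,0,15],[0,0,0,0,0,0,15],[0,0,0,0,0,0,15]],
  ],
)

```text
time: 13.52
tool_pos: [0.4427, 0.1755, 0.244]
tool_rot: [-0.0, 0.679, 0.734, -0.0]
contact_force: [1.0, -0.5, -4.3]
gripper_width: 0.265
grasp_force: 59.3
```

```bash
python3 -c "
from h import *
to([.4419,.1769,.2097])
for n in('top','side'):
    d=grab(n);np.savez(f'pics/{n}2.npz',**{k:np.array(d[k]) for k in d})
a=np.load('pics/top2.npz')['image'][255:405,95:295];b=np.load('pics/side2.npz')['image'][135:285,65:265]
cv2.imwrite('pics/c4.png',np.hstack([cv2.resize(x,(400,300),interpolation=cv2.INTER_CUBIC) for x in(a,b)]))"
```

```text
t 13.53 pos [0.4427 0.1755 0.244 ] yang 4.46 tilt [-0.0006 -0.0002] F [ 1.  -0.5 -4.3] T [-0.06  0.06 -0.02] w 22.6 g 59.3 j [ 0.22 -0.31  1.95 -0.    1.51  0.14]
mm [ 1.4 -0.6 34.3]
```

View pics/c4.png

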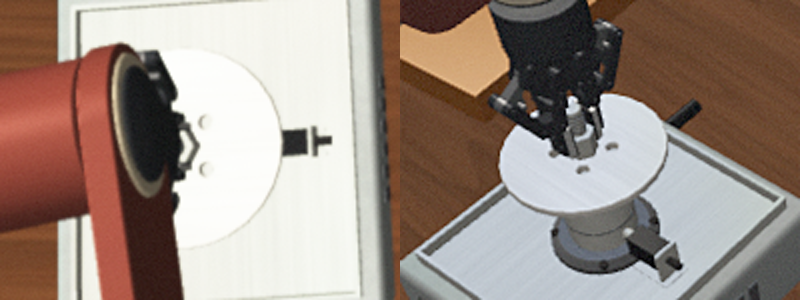

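The plate hovers level over the hub, with two holes visible in top crop (204,121), (205,170) and three in the side view. I'll descend to near the final height, then fit the plate disc in both cameras.

servo_tool(
  moves=[
    [[0.5,0,10,0,0,0,15],[0,0,10,0,0,0,15],[0,0,8,0,0,0,15],[0,0,4,0,0,0,15],[0,0,0,0,0,0,15],[0,0,0,0,0,0,15]],
  ],
)

```text
time: 14.38
tool_pos: [0.443, 0.1767, 0.2127]
tool_rot: [0.0, 0.679, 0.734, 0.0]
contact_force: [-0.5, -0.0, -3.0]
gripper_width: 0.265
grasp_force: 59.4
```

```bash
cat > fit.py <<'E'
from h import *
k=4
s=[]
for i in range(4):
    d=grab('top');s.append(d['image'].astype(float)); to([.4419,.1769,.2097]) if i%2 else None
im={'top':np.mean(s,0)};D={'top':d}
s=[]
for i in range(4): d=grab('side');s.append(d['image'].astype(float))
im['side']=np.mean(s,0);D['side']=d
o=[]
for n,(u,v) in dict(top=(165,285),side=(125,170)).items():
    np.savez(f'pics/{n}3.npz',image=im[n],**{q:np.array(D[n][q]) for q in('mtx','eye','rotation')})
    o.append(cv2.resize(np.uint8(im[n])[v:v+75,u:u+100],(400,300),interpolation=cv2.INTER_CUBIC))
cv2.imwrite('pics/c5.png',np.hstack(o))
E
python3 fit.py
```

```text
t 14.47 pos [0.443  0.1767 0.2128] yang 4.53 tilt [0.0009 0.0002] F [-0.1  1.  -3.6] T [0.01 0.03 0.01] w 22.5 g 59.4 j [ 0.22 -0.29  1.98 -0.    1.45  0.14]
mm [ 0.3 -1.1  3.1]
t 14.57 pos [0.4429 0.1767 0.2127] yang 4.53 tilt [0.0007 0.0002] F [-0.5  0.8 -4.6] T [-0.04  0.03 -0.04] w 22.3 g 59.4 j [ 0.22 -0.29  1.98  0.    1.45  0.14]
mm [ 0.3 -1.   3. ]
```

View pics/c5.png

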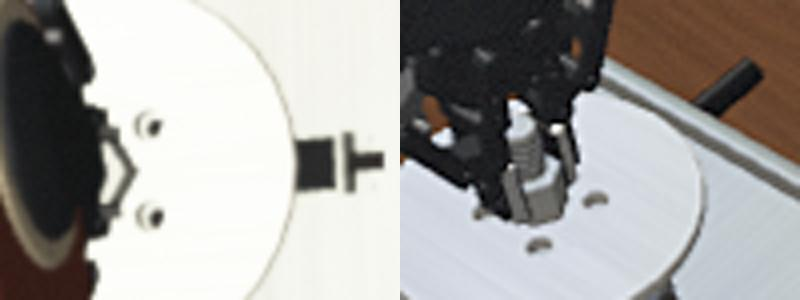

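In the top view the plate holes are at (148,125) and (150,216), with the threaded holes showing through. In the side view they are at (539,245) and (595,199). Comparing them with the hub per camera cancels the calibration error.

Run:
```python
import io,contextlib
with contextlib.redirect_stdout(io.StringIO()): from m import *
z=.2127-.0277+.008
for n,P,(u,v),ox,c in(("top",((148,125),(150,216)),(165,285),0,(.4416,.1758)),("side",((539,245),(595,199)),(125,170),400,(.4438,.1773))):
    d=np.load(f"pics/{n}3.npz")
    W=[Z(d,*p,u,v,z,ox) for p in P]
    e=W[0]-W[1];print(n,"spacing",np.hypot(*e),"dir",np.degrees(np.arctan2(e[1],e[0]))%90)
    for w in W:
        q=w-c;a=np.degrees(np.arctan2(q[1],q[0]));k=round((a+40.35)/90)*90-40.35
        t=np.array(c)+.025*np.array([np.cos(np.radians(k)),np.sin(np.radians(k))]);print(k,"plate-hub mm",np.round((w-t)*1000,2))
# disc edge check (top): sample radially, brightness min of dark rim
for n,c,rng in(("top",(.4416,.1758),np.arange(-150,-20,5)),("side",(.4438,.1773),np.arange(-95,20,5))):
    d=np.load(f"pics/{n}3.npz");g=d["image"].mean(2).astype(np.float32);out=[]
    for zz in(z,):
      for a in np.radians(rng):
        r=np.arange(.068,.082,.0003);P=np.array([w2px(d,(c[0]+x*np.cos(a),c[1]+x*np.sin(a),zz)) for x in r],np.float32)
        s=cv2.remap(g,P[:,0][None],P[:,1][None],cv2.INTER_CUBIC)[0];gr=np.gradient(s);i=np.argmin(gr)
        if gr[i]<-1.5: out.append((a,r[i]))
    out=np.array(out);A=np.c_[np.cos(out[:,0]),np.sin(out[:,0])];y=out[:,1]-.075
    w=np.ones(len(y),bool)
    for _ in range(3):
        x=np.linalg.lstsq(A[w],y[w],rcond=None)[0];res=y-A@x;w=abs(res)<.0015
    print(n,"disc offset mm",np.round(x*1000,2),w.sum(),len(w),"rms",np.round(res[w].std()*1000,2))
```

```text
top spacing 0.03523659658803554 dir 4.564652781812144
-40.35 plate-hub mm [ 1.13 -1.47]
-130.35 plate-hub mm [ 1.24 -1.41]
side spacing 0.03531912191586909 dir 4.632823400904471
-130.35 plate-hub mm [ 1.09 -1.39]
-40.35 plate-hub mm [ 1.06 -1.41]
top disc offset mm [ 1.22 -0.14] 25 26 rms 0.46
side disc offset mm [-0.37 -1.48] 21 23 rms 0.72
```

Both cameras agree that the plate is off by (+1.1, −1.4) mm and that the angle is right. I'll correct this and come down 3 mm.

servo_tool(
  moves=[
    [[1.5,-1,1,0,0,0,15],[0,0,2,0,0,0,15],[0,0,0,0,0,0,15],[0,0,0,0,0,0,15],[0,0,0,0,0,0,15]],
  ],
)

```text
time: 15.4
tool_pos: [0.4417, 0.178, 0.2094]
tool_rot: [0.0, 0.679, 0.734, 0.0]
contact_force: [-0.2, 0.5, -3.8]
gripper_width: 0.261
grasp_force: 59.4
```

```bash
python3 fit.py
```

```text
t 15.5 pos [0.4416 0.178  0.2093] yang 4.53 tilt [ 0.0001 -0.    ] F [-0.2 -1.3 -4.5] T [0.01 0.03 0.01] w 22.4 g 59.4 j [ 0.23 -0.29  1.99 -0.    1.44  0.15]
mm [-1.2  0.2 -0.4]
t 15.6 pos [0.4417 0.1781 0.2094] yang 4.53 tilt [0.0002 0.    ] F [-1.1  0.2 -4.1] T [ 0.01 -0.05 -0.01] w 22.5 g 59.4 j [ 0.23 -0.29  1.99 -0.    1.44  0.15]
mm [-1.2  0.2 -0.3]
```

View pics/c5.png

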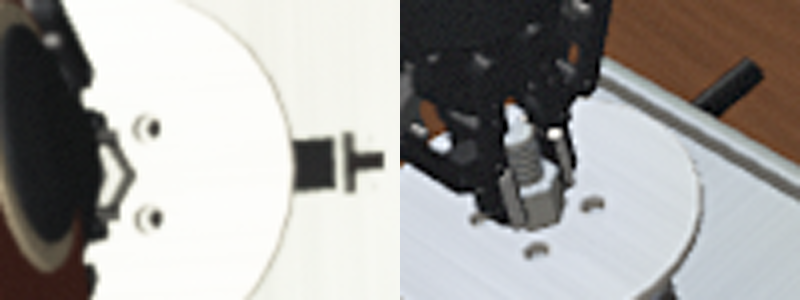

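The holes are now at (146,128) and (148,218) in the top view, and (537,250) and (592,203) in the side view.

Run:
```python
import io,contextlib
with contextlib.redirect_stdout(io.StringIO()): from m import *
z=.2094-.0277+.008
for n,P,(u,v),ox,c in(("top",((146,128),(148,218)),(165,285),0,(.4416,.1758)),("side",((537,250),(592,203)),(125,170),400,(.4438,.1773))):
    d=np.load(f"pics/{n}3.npz")
    for p in P:
        w=Z(d,*p,u,v,z,ox);q=w-c;a=np.degrees(np.arctan2(q[1],q[0]));k=round((a+40.35)/90)*90-40.35
        t=np.array(c)+.025*np.array([np.cos(np.radians(k)),np.sin(np.radians(k))]);print(n,k,np.round((w-t)*1000,2))
```

```text
top -40.35 [0.   0.05]
top -130.35 [0.39 0.12]
side -130.35 [ 0.   -0.25]
side -40.35 [0.11 0.55]
```

The holes are aligned within about 0.4 mm, the plate is level and the gap is about 9.7 mm. Handing in.

```bash
python3 -c "
from h import *
to(None);print(manip.job_done())"
```

```text
t 15.8 pos [0.4416 0.178  0.2093] yang 4.52 tilt [0.0001 0.    ] F [-0.4 -0.5 -4. ] T [-0.    0.03  0.01] w 22.8 g 59.4 j [ 0.23 -0.29  1.99 -0.    1.44  0.15]
the job is handed in; nothing more can be done
None
```

The job is handed in at 15.8 s: the hub's trigger screw faces the home sensor, and the plate is held level about 1 cm above the hub, its four holes lined up to about 0.5 mm by camera (no verdict was returned).

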